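Set the bell timer of the shoe dryer

TASK

Set the bell timer: twist its knob clockwise until the pointer is past the top mark, then turn it back down until the pointer meets the little steel rider on the rim, and let go. The timer stands loose on a slick tile and winds stiffly, so bear down on the knob while you twist to keep its case from being dragged round, but gently - never more than about 25 N. Leave the case and everything else on the shelf where they stand.

Things in the scene. Friction and masses are not known exactly. Their poses are not given: they have to be found in the camera images.
- timer: Round grey bell timer, case 100 mm across and 36 mm high on three small feet, 0.22 to 0.45 kg, standing loose on the tile. Origin: centre of the underside of its feet; z up. Black bar knob on top, on the case's centre axis.
- case_edge (a point): Point on the case's side, 50 mm from the axis along the case's -x, 20 mm above its underside. Turns with the case (not with the knob); shows whether the case is dragged.
- knob (a joint): Knob angle, rad: 0 is run down (pointer along the case's +x), grows clockwise seen from above; top mark at 2.1, hard stop at 2.6. Starts run down, 0 to 0.3. The knob takes about 0.14 N m to turn up from 0, rising to about 0.22 N m at the stop (spring), less to turn back (about 0.06 to 0.12 N m); it stays where it is left.
- knob_grip (a point): Grip point of the knob on its axis, 69 mm above the timer's underside. The grip is an upright bar 48 mm long (point's x, towards the pointer), 12 mm thick (point's y), its top 81 mm and its foot 43 mm above the timer's underside, on a round skirt 52 mm across. x turns with the knob.
- pointer (a point): Tip of the knob's steel pointer, a short nose at one end of the bar just above the case's face, 36 mm from the axis, 41 mm above the timer's underside; x points outward from the axis.
- top_mark (a point): Inner end of the top mark: the one thick, long, black bar (5 x 12 mm) on the case's rim at knob angle 2.1, 36 mm from the axis. Thin ticks from 0 to 1.75, every 0.35 rad, are the minutes.
- rider_tip (a point): Inner end of the rider, 36 mm from the axis: a small steel clip (6 mm wide, 15 mm long radially, standing 9 mm above the case's face) on the case's rim somewhere between knob angles 0.6 and 1.4; it rides on the case and shows the minutes to set.
- tile: Fixed white glazed tile 160 x 260 x 8 mm under the timer; origin: centre of its underside, z up, long side along its y. On it the timer resists being turned by only about 0.04 to 0.11 N m, less than its knob takes; bearing down on the knob raises that in proportion: under 11 N may let it slip, 13 to 20 N always holds it. Case, feet and tile are hard (under 1 mm of give at 20 N).
- lens: Bystander: domed indicator lens 38 mm across, 20 mm high, on the tile beside the timer; origin: centre of its underside.
- toggle_box: Bystander: metal box 60 x 90 x 45 mm with a toggle switch, 70 mm high in all; origin: centre of its underside.
- sprocket: Bystander: toothed steel ring 82 mm across, 6 mm thick, lying flat; origin: centre of its underside.
- jar: Bystander: glass jar with screw lid, 72 mm across, 100 mm high; origin: centre of its underside.
- throttle_grip: Bystander: ribbed black throttle grip lying down, 122 mm long (its x), 52 mm at the flange; origin: under its middle.
- shoe_brush: Bystander: shoe brush 150 x 50 x 38 mm, long along its x; origin: centre of its underside.
- key_dish: Bystander: shallow bowl 110 mm across, 30 mm high; origin: centre of its underside.

How it is judged:
On the way:
1. the knob's pointer is past the top mark (value of joint knob above 2.14 rad), for 0.1 s.
At the end, for the whole second after the job is handed in: The pointer's tip is within 4 mm of the rider's tip (seen from above) with the knob at rest and let go, the timer stands flat and still on the tile with its case edge within 12 mm of where it began, and every bystander is within 15 mm of where it began (horizontal distance between pointer and rider_tip below 0.004 m and distance of case_edge from where it was at the start of the episode below 0.012 m and angle between timer's own z axis and vertical below 0.05 rad and linear speed of timer below 0.01 m/s and velocity of joint knob between -0.05 and 0.05 rad/s and distance of each of lens, toggle_box, sprocket, jar, throttle_grip, shoe_brush, key_dish from where it was at the start of the episode below 0.015 m); the robot touches nothing.
It fails at once if the timer is pressed onto the tile with more than 32 N (its own weight and some 25 N of bearing down) (contact force between timer and tile above 32 N).
It fails at once if the case is dragged round, shifted or lifted: its edge more than 12 mm from where it began (distance of case_edge from where it was at the start of the episode above 0.012 m).
It fails at once if a bystander is pushed more than 15 mm (distance of any of lens, toggle_box, sprocket, jar, throttle_grip, shoe_brush, key_dish from where it was at the start of the episode above 0.015 m).
It also fails if it takes over 58 s, if anything falls off the work surface, if the arm or the gripper's body presses on something with over 40 N, if the wrist force passes 120 N, or if a joint passes its speed limit or range.

ROBOT

A 6-joint arm with a two-finger parallel gripper is mounted at the origin on the work surface. World frame = base frame: x ahead of the robot, y to its left, z up, the work surface at z = 0. Lengths are in m, angles in rad, forces in N, time in s.
With the tool pointing down it reaches from about 0.35 to 0.975 m from the base axis. Payload 4.9 kg.
Tool frame: the origin (TCP) lies at the very end of the fingers, on their centre line; the grasp point (between the pads) lies 19 mm behind it; z points along the fingers, y is the line along which they close (so a half turn about z gives the same grasp; the last joint's range is limited). The gripper opens to 85 mm and grips with 20 to 120 N. Pads are 22 mm wide; open, the fingers measure 114 mm over their backs; the gripper's body (76 mm by 85 mm) begins 54 mm behind the grasp point. The pads swing forward as they close: fully open they stand 13 mm farther back than shut.
Start: joints at [1.166, 0.053, 1.613, -0, 1.476, -0.119], TCP at [0.176, 0.6, 0.231] pointing down, gripper open.
Joint ranges: [-3.01, 3.01], [-1.01, 2.22], [0.06, 2.58], [-1.02, 4.17], [0.09, 2.62], [-3.14, 3.14]. Speed limits (rad/s): [2.57, 2.57, 3.14, 3.14, 3.14, 3.14].

INTERFACE

Orientations are given as a rotation vector (axis times angle).
In Python, from station import ctrl, imaging gives the robot as it stands.
- The arm moves only by the tool play_rows, never from a script. Its argument "series" is a list of rows, each a list of 3 entries, a list of its own where there are three numbers: the opening, from 0 (shut) to 1 (fully open), then the shift along the tool's x, y, z each as a share of 0.05 m, from -1 to 1, then the turn, a rotation vector about the tool's x, y, z each as a share of 8 degrees, from -1 to 1. In form: [[grip, [dx, dy, dz], [ax, ay, az]], ...]. A call has 1 to 8 rows; each row shifts and turns the commanded pose from where the row before left it, along the tool's axes as they then stand; what a row does not reach is not made up. A row lasts 1/8 s, in which the tool goes at most 62.5 mm and 10.7 degrees, less where a joint would pass 70% of its speed; a pose out of reach is approached as far as the arm can. A call with a number of a shift or a turn outside -1 to 1 is refused whole. A call with a gripper value outside its range is refused whole. The fingers move at their own pace and stop on an object; "force" is the grip in N (left out, the last holds). Time passes only in rows, so rows that do not move let the fingers close. It gives the time, the measured TCP pose, the force, the opening and the grip force at its end, in the units of the state.
- ctrl.get_obs(): the state, without advancing time (a new reading comes with each control period).
- imaging.get_image(name): name is "side" or "top"; returns a dict with "color" (480x640x3 uint8, blue, green, red), "fx", "fy", "cx", "cy" (pixels), "extrinsics" (4x4, takes a point from world to camera coordinates). Camera axes: x right, y down, z forward; pixel columns grow to the right and rows downward; lengths in m; the calibration is good to about 2 mm. A picture is of the moment at which its call begins. There is no depth.
- ctrl.finish_job(): hands the job in; it is judged then, once.
The state is a dict: "t": time; "q": joint angles; "dq": joint speeds; "effort": joint torques, N m; "tool_pos": TCP position; "tool_rot": TCP orientation; "contact_force": force on the tool from outside, world axes, zero at the start; "wrist_torque": the same for the moment, N m; "opening": finger opening in m; "grip_force": force on a finger pad.
Only numpy, scipy, OpenCV 4.12 (cv2) and the standard library are available. Lean on these libraries where they do the work, as an engineer would, in place of code of your own. Each camera call takes 0.05 s, during which the arm holds its last target. There are 200 camera calls.

## Working session

There is one attempt and no reset: what is moved stays moved. The work goes in short steps, Python scripts to look and compute and a tool call to move; the robot and the scene stay as the last step left them, time stands still between calls to the robot, and variables do not carry over. Pictures are saved under pics/ and viewed, at most 10 in all, crops included, and the job is handed in when it is done.

Besides the shell and the picture viewer there is one more tool, called after "Call:" as a command line: name --argument value ..., lists and objects as JSON in quotes. play_rows: Moves the arm, as the interface text tells. Shift numbers are shares of 0.05 m and turn numbers shares of 8 degrees, none past 1 either way. Its arguments: {"type":"object","properties":{"series":{"type":"array"},"force":{"type":"number"}},"required":["series"]}

```bash
mkdir -p pics; cat > h.py <<'E'
import numpy as np, cv2
from station import ctrl, imaging
def save(n,f,crop=None,s=1):
    d=imaging.get_image(n); im=d["color"].copy()
    if crop: x0,y0,x1,y1=crop; im=im[y0:y1,x0:x1]
    if s!=1: im=cv2.resize(im,None,fx=s,fy=s,interpolation=cv2.INTER_CUBIC)
    cv2.imwrite("pics/"+f,im); return d
def ray(d,u,v,z):
    E=np.array(d["extrinsics"]); R=E[:3,:3]; c=-R.T@E[:3,3]
    r=R.T@np.array([(u-d["cx"])/d["fx"],(v-d["cy"])/d["fy"],1]); return c+r*(z-c[2])/r[2]
def proj(d,p):
    E=np.array(d["extrinsics"]); q=E[:3,:3]@np.array(p)+E[:3,3]
    return np.array([d["fx"]*q[0]/q[2]+d["cx"],d["fy"]*q[1]/q[2]+d["cy"]])
E
python3 - <<'E'
from h import *
d=save("top","t0.png"); s=save("side","s0.png")
for k in (d,s): E=np.array(k["extrinsics"]); print(k["fx"],-E[:3,:3].T@E[:3,3])
o=ctrl.get_obs(); print(o)
E
```

```text
579.6266445183975 [0.45468578 0.00438784 1.39191348]
592.0433637380727 [ 0.06621363 -0.81326124  1.22083711]
{'t': 0.1, 'q': array([ 1.16601207e+00,  5.33011582e-02,  1.61412191e+00, -7.46704870e-06,
        1.47602588e+00, -1.18954696e-01]), 'dq': array([-0.00037654, -0.00142962, -0.00170783, -0.0005386 ,  0.00013439,
       -0.00222988]), 'effort': array([-1.39425074e-04, -3.94908178e+01, -3.71361208e+01, -1.47468468e-04,
        3.92791568e-03, -1.11979256e-05]), 'tool_pos': array([0.17597485, 0.59913541, 0.23020035]), 'tool_rot': array([-4.47384492e-01, -3.10909463e+00,  2.81903834e-03]), 'contact_force': array([-0.26404249, -0.73795179,  0.03036782]), 'wrist_torque': array([-0.00959221,  0.04616569, -0.05472636]), 'grip_force': 0.0, 'opening': 0.08542259915274933}
```

View pics/t0.png

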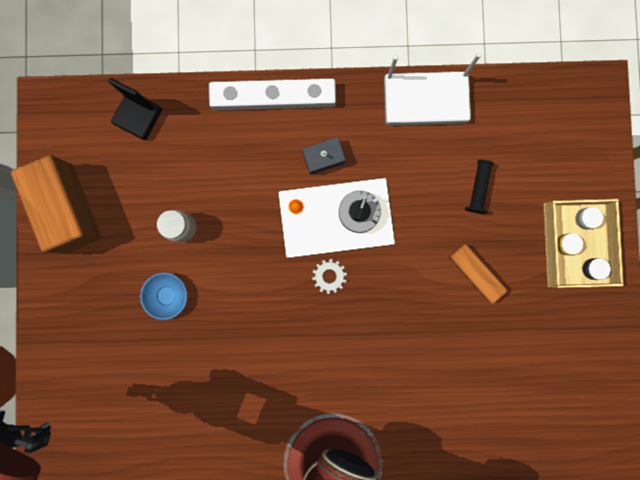

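View pics/s0.png

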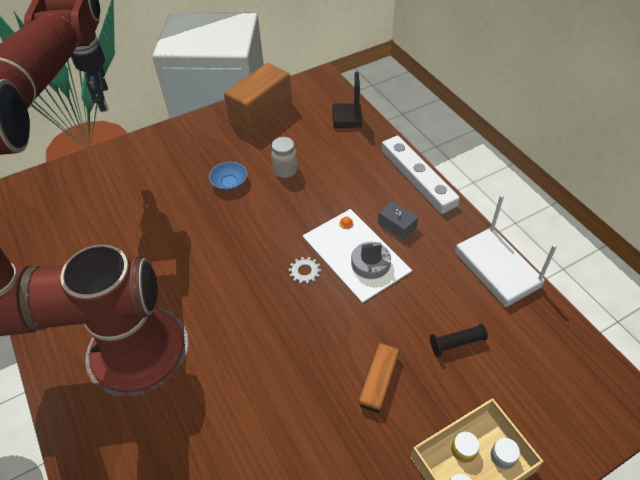

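The top view shows the tile with the timer at about (360,211), the lens at (296,206), the toggle box at (324,155) and the sprocket at (330,276). In the side view the timer is at about (371,258). I'll zoom in on it in both.

```bash
python3 - <<'E'
from h import *
a=cv2.imread("pics/t0.png")[186:236,332:392]; b=cv2.imread("pics/s0.png")[230:285,340:406]
f=lambda x:cv2.resize(x,(600,int(600*x.shape[0]/x.shape[1])),interpolation=cv2.INTER_CUBIC)
cv2.imwrite("pics/z0.png",f(a));cv2.imwrite("pics/z1.png",f(b))
d=imaging.get_image("top"); im=d["color"]
# case: grey within tile; tile mask
hsv=cv2.cvtColor(im,cv2.COLOR_BGR2HSV)
w=((hsv[...,1]<30)&(hsv[...,2]>225)).astype(np.uint8); roi=np.zeros_like(w); roi[170:265,270:400]=1; w*=roi
c=max(cv2.findContours(w,cv2.RETR_EXTERNAL,cv2.CHAIN_APPROX_NONE)[0],key=cv2.contourArea)
box=cv2.boxPoints(cv2.minAreaRect(c)); print(box,[ray(d,*p,0.008)[:2].round(4) for p in box])
hull=np.zeros_like(w); cv2.fillConvexPoly(hull,cv2.convexHull(c),1)
g=hull&(hsv[...,2]<200).astype(np.uint8); g[:,:325]=0
c=max(cv2.findContours(g,cv2.RETR_EXTERNAL,cv2.CHAIN_APPROX_NONE)[0],key=cv2.contourArea)
print(cv2.minEnclosingCircle(c),cv2.fitEllipse(c))
(u,v),r=cv2.minEnclosingCircle(c); print(ray(d,u,v,.044),ray(d,u+r,v,.044))
E
```

```text
[[278.07065 191.35815]
 [385.2645  177.7893 ]
 [393.55496 243.28418]
 [286.3611  256.85303]] [array([0.6451, 0.1126]), array([ 0.6708, -0.1459]), array([ 0.5127, -0.1604]), array([0.4873, 0.0964])]
((359.6000061035156, 211.39999389648438), 21.645414352416992) ((359.1490173339844, 211.50462341308594), (41.55134582519531, 41.857303619384766), 159.5558319091797)
[ 0.58782247 -0.07947225  0.044     ] [ 0.58643977 -0.12997708  0.044     ]
```

View pics/z0.png

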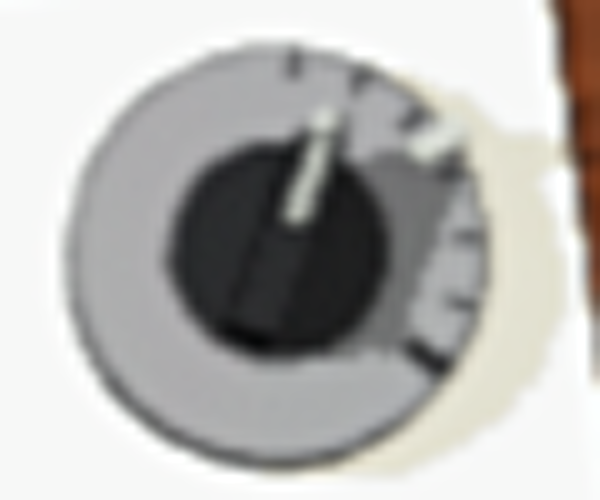

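View pics/z1.png

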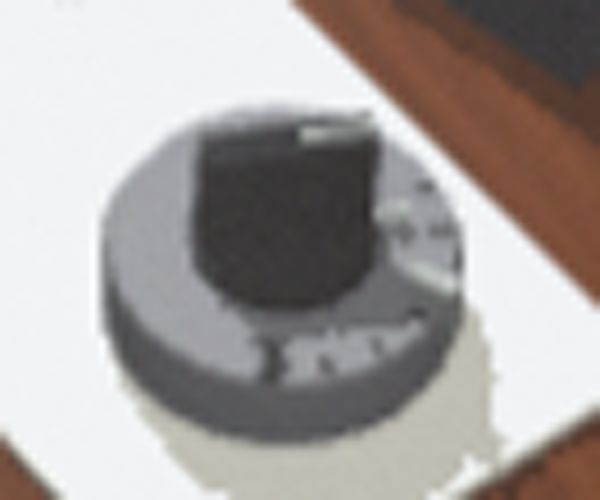

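The zooms show the pointer nose tip at zoom (325,110), just past the second tick. The rider is at (435,143), between ticks 0.7 and 1.4. The thick top mark is at (428,360). Next I'll compute the axis, the angles and the tool target.

```bash
python3 - <<'E'
from h import *
from scipy.optimize import least_squares
from scipy.spatial.transform import Rotation as R
d=imaging.get_image("top")
P=lambda zx,zy,z: ray(d,zx/10+332-.45,zy/10+186-.45,z)[:2]
zf=.044
# face ellipse edges, and side-image
marks={0:(293,62),.35:(360,80),.7:(412,118),1.4:(468,236),1.75:(460,302),2.1:(428,360)}
M=np.array([P(*m,zf) for m in marks.values()]); a=np.array(list(marks))
def f(p): # centre, phase, radius ; angle decreasing ccw
    th=p[2]-a; r=np.where(a==2.1,.042,p[3]); return (M-(p[:2,None]+r*np.array([np.cos(th),np.sin(th)])).T).ravel()
s=least_squares(f,[.588,-.079,0,.045]); print(s.x, abs(s.fun).max())
c=s.x[:2]; c2=P(278.5,256,.03); print("outline centre",c2)
for cc in (c,c2):
  for n,p,z in (("ptr",(325,110),.049),("ptrbase",(295,215),.089),("rid",(435,143),.05),("rid_in",(420,155),.05),*[(k,v,zf) for k,v in marks.items()]):
    v=P(*p,z)-cc; print(n,round(np.hypot(*v),4),round(s.x[2]-np.arctan2(v[1],v[0]),3))
o=ctrl.get_obs(); T=R.from_rotvec(o["tool_rot"]).as_matrix(); print(T.round(3)); print("case x yaw",s.x[2])
E
```

```text
[ 0.58927908 -0.07894651 -0.11545679  0.04454651] 0.0009184705405772542
outline centre [ 0.58981013 -0.07988987]
ptr 0.0345 0.229
ptrbase 0.0041 0.209
rid 0.044 0.88
rid_in 0.0395 0.888
0 0.0449 -0.007
0.35 0.0448 0.357
0.7 0.0445 0.695
1.4 0.0445 1.396
1.75 0.044 1.75
2.1 0.043 2.109
ptr 0.0337 0.208
ptrbase 0.0034 -0.009
rid 0.0429 0.878
rid_in 0.0384 0.887
0 0.0442 -0.027
0.35 0.0439 0.343
0.7 0.0435 0.689
1.4 0.0436 1.407
1.75 0.0432 1.769
2.1 0.0426 2.132
[[-0.959  0.282 -0.001]
 [ 0.282  0.959 -0.001]
 [ 0.    -0.001 -1.   ]]
case x yaw -0.11545679495360792
```

Call:
play_rows --series '[[1, [-0.73, -0.67, 0], [0, 0, 0]], [1, [-0.73, -0.67, 0], [0, 0, 0]], [1, [-0.73, -0.67, 0], [0, 0, 0]], [1, [-0.73, -0.67, 0], [0, 0, 0]], [1, [-0.73, -0.67, 0], [0, 0, 0]], [1, [-0.73, -0.67, 0], [0, 0, 0]], [1, [-0.73, -0.67, 0], [0, 0, 0]], [1, [-0.73, -0.67, 0], [0, 0, 0]]]'

```text
t: 1.2
tool_pos: [0.3813, 0.2587, 0.2313]
tool_rot: [0.447, 3.109, 0.0]
contact_force: [-0.2, -0.1, -0.7]
opening: 0.0853
grip_force: 0.0
```

Call:
play_rows --series '[[1, [-0.73, -0.67, 0], [0, 0, 0]], [1, [-0.73, -0.67, 0], [0, 0, 0]], [1, [-0.73, -0.67, 0], [0, 0, 0]], [1, [-0.73, -0.67, 0], [0, 0, 0]], [1, [-0.73, -0.67, 0], [0, 0, 0]], [1, [-0.73, -0.67, 0], [0, 0, 0]], [1, [-0.73, -0.67, 0], [0, 0, 0.2]], [1, [0, 0, 0], [0, 0, 0.2]]]'

```text
t: 2.2
tool_pos: [0.5606, -0.0393, 0.2308]
tool_rot: [-0.542, -3.094, 0.001]
contact_force: [0.3, 0.6, -0.7]
opening: 0.0856
grip_force: 0.0
```

```bash
cat > rel.py <<'E'
from h import *
from scipy.spatial.transform import Rotation as R
import sys
o=ctrl.get_obs(); T=R.from_rotvec(o["tool_rot"]).as_matrix()
tgt=np.array([.5893,-.079,float(sys.argv[1])])
print("t",o["t"],"pos",o["tool_pos"].round(4),"rows-units",(T.T@(tgt-o["tool_pos"])/.05).round(3))
print("yaw",np.arctan2(T[1,0],T[0,0]),"axis z",T[:,2].round(4),"q",o["q"].round(3))
print("F",o["contact_force"].round(2),"M",o["wrist_torque"].round(3),"open",o["opening"],"grip",o["grip_force"])
E
python3 rel.py 0.12
python3 - <<'E'
from h import *
s=imaging.get_image("side"); print(proj(s,(.5893,-.079,.089)),"seen ~",(340+290/9.09,230+130/9.09))
E
```

```text
t 2.2 pos [ 0.5606 -0.0393  0.2308] rows-units [-0.811 -0.55   2.216]
yaw 2.7949494505653556 axis z [-8.e-04 -2.e-04 -1.e+00] q [-0.202 -0.096  1.761 -0.     1.478 -1.426]
F [ 0.27  0.64 -0.65] M [ 0.03  -0.003  0.023] open 0.08555453909582307 grip 0.0
[371.63264366 246.13133822] seen ~ (371.9031903190319, 244.3014301430143)
```

Call:
play_rows --series '[[1, [-0.81, -0.55, 0], [0, 0, 0]], [1, [0, 0, 0.8], [0, 0, 0]], [1, [0, 0, 0.8], [0, 0, 0]], [1, [0, 0, 0.6], [0, 0, 0]], [1, [0, 0, 0], [0, 0, 0]], [1, [0, 0, 0], [0, 0, 0]]]'

```text
t: 3.0
tool_pos: [0.5894, -0.0757, 0.1229]
tool_rot: [0.532, 3.094, -0.0]
contact_force: [-0.1, -0.2, -0.2]
opening: 0.0852
grip_force: 0.0
```

```bash
python3 rel.py 0.061
```

```text
t 3.0 pos [ 0.5894 -0.0757  0.1229] rows-units [-0.018 -0.063  1.238]
yaw 2.8009939758033853 axis z [ 2.e-03 -3.e-04 -1.e+00] q [-0.253  0.069  1.782  0.     1.288 -1.483]
F [-0.1  -0.18 -0.18] M [-0.009  0.025  0.065] open 0.08515731653616286 grip 0.0
```

Call:
play_rows --series '[[1, [-0.02, -0.06, 0.3], [0, 0, 0]], [1, [0, 0, 0.3], [0, 0, 0]], [1, [0, 0, 0.3], [0, 0, 0]], [1, [0, 0, 0.3], [0, 0, 0]], [1, [0, 0, 0], [0, 0, 0]], [1, [0, 0, 0], [0, 0, 0]]]'

```text
t: 3.75
tool_pos: [0.5889, -0.0796, 0.0614]
tool_rot: [0.534, 3.096, -0.0]
contact_force: [-0.4, -1.1, -0.4]
opening: 0.0856
grip_force: 0.0
```

```bash
python3 rel.py 0.061
```

```text
t 3.75 pos [ 0.5889 -0.0796  0.0614] rows-units [-0.003  0.013  0.009]
yaw 2.799930071422375 axis z [ 3.e-04 -1.e-04 -1.e+00] q [-0.259  0.144  1.815 -0.     1.183 -1.489]
F [-0.45 -1.13 -0.43] M [0.019 0.023 0.028] open 0.085610148536207 grip 0.0
```

Call:
play_rows --series '[[0, [0, 0.01, 0], [0, 0, 0]], [0, [0, 0, 0], [0, 0, 0]], [0, [0, 0, 0], [0, 0, 0]], [0, [0, 0, 0], [0, 0, 0]], [0, [0, 0, 0], [0, 0, 0]], [0, [0, 0, 0], [0, 0, 0]]]' --force 60

```text
t: 4.5
tool_pos: [0.589, -0.079, 0.0616]
tool_rot: [0.534, 3.096, 0.0]
contact_force: [-0.4, 1.3, 1.8]
opening: 0.0107
grip_force: 62.2
```

```bash
python3 rel.py 0.061
```

```text
t 4.5 pos [ 0.589  -0.079   0.0616] rows-units [-0.006  0.001  0.012]
yaw 2.800017741521331 axis z [ 2.e-04  0.e+00 -1.e+00] q [-0.258  0.143  1.815  0.     1.183 -1.488]
F [-0.42  1.29  1.81] M [0.097 0.038 0.019] open 0.010712121700117375 grip 62.19318151473999
```

Gripped, with an opening of about 11 mm against the 12 mm bar. Now I'll bear down in tiny steps.

Call:
play_rows --series '[[0, [0, 0, 0.02], [0, 0, 0]], [0, [0, 0, 0], [0, 0, 0]], [0, [0, 0, 0], [0, 0, 0]]]'

```text
t: 4.88
tool_pos: [0.5891, -0.079, 0.0615]
tool_rot: [-0.534, -3.096, -0.0]
contact_force: [-3.4, 1.6, 7.4]
opening: 0.0107
grip_force: 63.1
```

Call:
play_rows --series '[[0, [0, 0, 0.015], [0, 0, 0]], [0, [0, 0, 0.015], [0, 0, 0]], [0, [0, 0, 0], [0, 0, 0]], [0, [0, 0, 0], [0, 0, 0]]]'

```text
t: 5.38
tool_pos: [0.5892, -0.079, 0.0614]
tool_rot: [-0.534, -3.095, 0.0]
contact_force: [-6.4, 2.5, 13.9]
opening: 0.0109
grip_force: 64.1
```

```bash
python3 rel.py 0.061
```

```text
t 5.375 pos [ 0.5892 -0.079   0.0614] rows-units [-0.002  0.     0.009]
yaw 2.8001738128384264 axis z [-5.e-04  1.e-04 -1.e+00] q [-0.258  0.144  1.814 -0.     1.184 -1.488]
F [-6.41  2.5  13.87] M [0.33  1.193 0.078] open 0.010935125366591109 grip 64.14716720581055
```

Bearing down also builds up a side force of about 7 N. I'll shift along tool +x to relieve it and press slightly more.

Call:
play_rows --series '[[0, [0.01, 0, 0], [0, 0, 0]], [0, [0.01, 0, 0.01], [0, 0, 0]], [0, [0, 0, 0], [0, 0, 0]], [0, [0, 0, 0], [0, 0, 0]]]'

```text
t: 5.88
tool_pos: [0.5891, -0.079, 0.0614]
tool_rot: [0.533, 3.094, -0.001]
contact_force: [-4.7, 1.5, 13.8]
opening: 0.0115
grip_force: 64.1
```

```bash
python3 rel.py 0.061
```

```text
t 5.875 pos [ 0.5891 -0.079   0.0614] rows-units [-0.004  0.001  0.009]
yaw 2.8001849726140913 axis z [ 1.7e-03 -7.0e-04 -1.0e+00] q [-0.258  0.143  1.816 -0.     1.181 -1.488]
F [-4.75  1.5  13.79] M [0.265 0.951 0.038] open 0.011499119570171462 grip 64.12118911743164
```

Call:
play_rows --series '[[0, [0.02, 0, 0.01], [0, 0, 0]], [0, [0.02, 0, 0.015], [0, 0, 0]], [0, [0, 0, 0], [0, 0, 0]], [0, [0, 0, 0], [0, 0, 0]]]'

```text
t: 6.38
tool_pos: [0.589, -0.0789, 0.0614]
tool_rot: [0.533, 3.09, -0.001]
contact_force: [-2.2, 0.5, 14.6]
opening: 0.0111
grip_force: 64.3
```

Call:
play_rows --series '[[0, [0.01, 0, 0.015], [0, 0, 0]], [0, [0, 0, 0], [0, 0, 0.25]], [0, [0, 0, 0], [0, 0, 0.25]], [0, [0, 0, 0], [0, 0, 0.25]], [0, [0, 0, 0], [0, 0, 0.25]], [0, [0, 0, 0], [0, 0, 0]], [0, [0, 0, 0], [0, 0, 0]]]'

```text
t: 7.25
tool_pos: [0.589, -0.0788, 0.0614]
tool_rot: [0.747, 3.044, -0.001]
contact_force: [-2.0, 1.4, 17.8]
opening: 0.0112
grip_force: 64.6
```

```bash
python3 rel.py 0.061
```

```text
t 7.25 pos [ 0.589  -0.0788  0.0614] rows-units [-0.007 -0.001  0.009]
yaw 2.66026639403805 axis z [ 0.0072 -0.0021 -1.    ] q [-0.258  0.139  1.82  -0.     1.175 -1.347]
F [-2.02  1.42 17.84] M [ 0.131  0.604 -0.036] open 0.011199621939705143 grip 64.62026953697205
```

```bash
cat > look.py <<'E'
from h import *
import sys
t=imaging.get_image("top")["color"][176:246,322:402]; s=imaging.get_image("side")["color"][210:290,330:412]
f=lambda x:cv2.resize(x,(400,400),interpolation=cv2.INTER_CUBIC)
cv2.imwrite("pics/"+sys.argv[1],np.hstack([f(t),f(s)]))
E
python3 look.py a1.png; python3 rel.py .061 | tail -1
```

```text
F [-2.58  0.86 16.69] M [ 0.095  0.516 -0.051] open 0.011093892980635043 grip 64.61886763572693
```

View pics/a1.png

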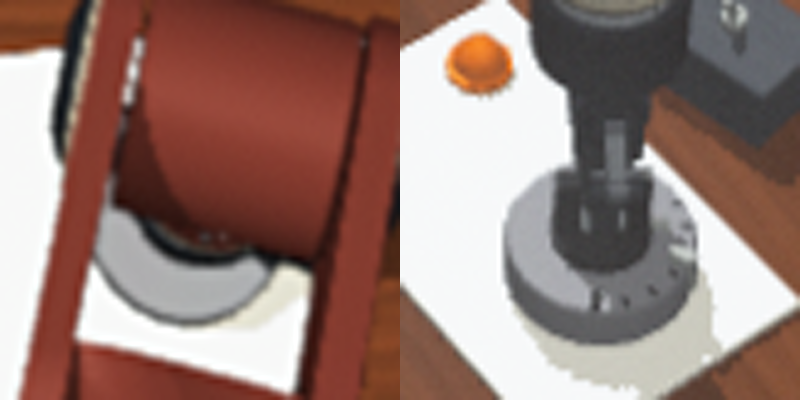

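In the side view the hand is on the knob, with the top mark at crop (602,298) and the rider at about (685,255). I'll check numerically whether the case moved since the start by local template matching.

```bash
cat > drift.py <<'E'
from h import *
a=cv2.imread("pics/s0.png"); s=imaging.get_image("side"); b=s["color"]
up=lambda x:cv2.resize(x,None,fx=5,fy=5,interpolation=cv2.INTER_CUBIC)
for n,(x0,y0,x1,y1) in {"mark":(364,264,376,274),"ticks":(374,262,389,271),"rider":(381,254,391,264)}.items():
    m=4; T=up(a[y0:y1,x0:x1]); S=up(b[y0-m:y1+m,x0-m:x1+m])
    _,v,_,l=cv2.minMaxLoc(cv2.matchTemplate(S,T,cv2.TM_CCOEFF_NORMED)); print(n,round(v,3),"shift px",l[0]/5-m,l[1]/5-m)
E
python3 drift.py; python3 rel.py .061 | tail -1
```

```text
mark 0.804 shift px 0.0 0.20000000000000018
ticks 0.641 shift px -0.20000000000000018 0.0
rider 0.824 shift px -0.20000000000000018 0.0
F [-1.74  1.28 16.56] M [0.145 0.562 0.007] open 0.01106586869306969 grip 64.62092757225037
```

Call:
play_rows --series '[[0, [0, 0, 0], [0, 0, 0.4]], [0, [0, 0, 0], [0, 0, 0.4]], [0, [0, 0, 0], [0, 0, 0.4]], [0, [0, 0, 0], [0, 0, 0.4]], [0, [0, 0, 0], [0, 0, 0.4]], [0, [0, 0, 0], [0, 0, 0.4]], [0, [0, 0, 0], [0, 0, 0]]]'

```text
t: 8.28
tool_pos: [0.5892, -0.0786, 0.0614]
tool_rot: [1.245, 2.876, 0.002]
contact_force: [-0.9, 0.9, 17.0]
opening: 0.0109
grip_force: 64.6
```

```bash
python3 rel.py .061; python3 drift.py
```

```text
t 8.275 pos [ 0.5892 -0.0786  0.0614] rows-units [-0.008 -0.003  0.008]
yaw 2.3248452098874735 axis z [ 0.0076 -0.0018 -1.    ] q [-0.258  0.139  1.82   0.     1.175 -1.012]
F [-0.9   0.86 17.03] M [ 0.158  0.477 -0.101] open 0.010876572715044906 grip 64.5987331867218
mark 0.765 shift px 0.40000000000000036 0.20000000000000018
ticks 0.656 shift px 0.0 -0.20000000000000018
rider 0.652 shift px -1.6 -4.0
```

Call:
play_rows --series '[[0, [0, 0, 0], [0, 0, 0.5]], [0, [0, 0, 0], [0, 0, 0.5]], [0, [0, 0, 0], [0, 0, 0.5]], [0, [0, 0, 0], [0, 0, 0.5]], [0, [0, 0, 0], [0, 0, 0.5]], [0, [0, 0, 0], [0, 0, 0.5]], [0, [0, 0, 0], [0, 0, 0.5]], [0, [0, 0, 0], [0, 0, 0]]]'

```text
t: 9.32
tool_pos: [0.5895, -0.0784, 0.0614]
tool_rot: [1.904, 2.49, 0.006]
contact_force: [-0.9, 2.4, 16.1]
opening: 0.0108
grip_force: 64.5
```

```bash
python3 rel.py .061; python3 drift.py
```

```text
t 9.325 pos [ 0.5895 -0.0784  0.0614] rows-units [-0.011 -0.007  0.009]
yaw 1.8359340834946554 axis z [ 0.0084 -0.0014 -1.    ] q [-2.580e-01  1.390e-01  1.819e+00  1.000e-03  1.174e+00 -5.230e-01]
F [-0.87  2.37 16.14] M [ 0.287  0.268 -0.07 ] open 0.010825225715345029 grip 64.47363138198853
mark 0.797 shift px 0.40000000000000036 0.20000000000000018
ticks 0.661 shift px 0.0 0.0
rider 0.73 shift px -1.7999999999999998 -3.6
```

Call:
play_rows --series '[[0, [0, 0, 0], [0, 0, 0.5]], [0, [0, 0, 0], [0, 0, 0.5]], [0, [0, 0, 0], [0, 0, 0.5]], [0, [0, 0, 0], [0, 0, 0.5]], [0, [0, 0, 0], [0, 0, 0.5]], [0, [0, 0, 0], [0, 0, 0.5]], [0, [0, 0, 0], [0, 0, 0.5]], [0, [0, 0, 0], [0, 0, 0]]]'

```text
t: 10.38
tool_pos: [0.5898, -0.0784, 0.0615]
tool_rot: [2.45, 1.956, 0.01]
contact_force: [0.3, 2.2, 15.5]
opening: 0.0112
grip_force: 64.3
```

Call:
play_rows --series '[[0, [0, 0, 0], [0, 0, 0.5]], [0, [0, 0, 0], [0, 0, 0.5]], [0, [0, 0, 0], [0, 0, 0.5]], [0, [0, 0, 0], [0, 0, 0.5]], [0, [0, 0, 0], [0, 0, 0.5]], [0, [0, 0, 0], [0, 0, 0.5]], [0, [0, 0, 0], [0, 0, 0.5]], [0, [0, 0, 0], [0, 0, 0.5]]]'

```text
t: 11.38
tool_pos: [0.5901, -0.0785, 0.0615]
tool_rot: [2.896, 1.203, 0.013]
contact_force: [1.8, 1.0, 14.5]
opening: 0.0107
grip_force: 64.2
```

```bash
python3 look.py a2.png; python3 rel.py .061; python3 drift.py
```

```text
t 11.475 pos [ 0.59   -0.0785  0.0615] rows-units [-0.017 -0.004  0.009]
yaw 0.7885107343683828 axis z [ 0.01   -0.0017 -0.9999] q [-2.580e-01  1.400e-01  1.819e+00  1.000e-03  1.173e+00  5.240e-01]
F [ 1.83  0.87 15.42] M [ 0.305 -0.062 -0.036] open 0.010958157335771728 grip 64.24440264701843
mark 0.716 shift px 0.0 0.0
ticks 0.589 shift px -0.20000000000000018 0.20000000000000018
rider 0.843 shift px -0.20000000000000018 -0.20000000000000018
```

View pics/a2.png

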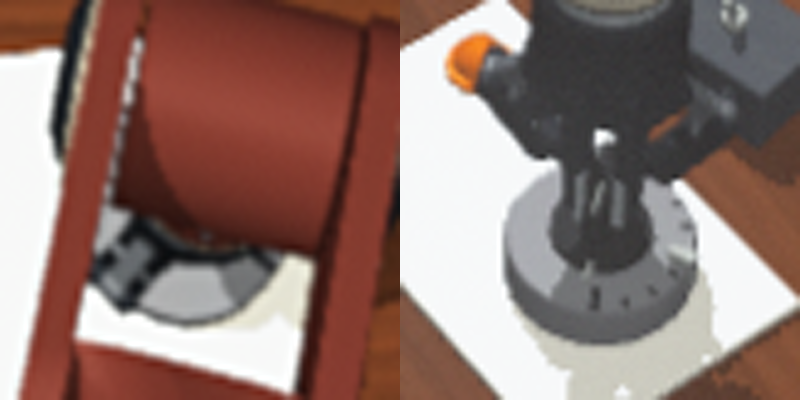

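The pointer tip at side crop (590,265) is slightly past the top mark's inner end (594,298). I'll go about 5° further for margin, hold, then start back.

Call:
play_rows --series '[[0, [0, 0, 0.01], [0, 0, 0.4]], [0, [0, 0, 0], [0, 0, 0.4]], [0, [0, 0, 0], [0, 0, 0]], [0, [0, 0, 0], [0, 0, 0]]]'

```text
t: 12.02
tool_pos: [0.5902, -0.0786, 0.0615]
tool_rot: [2.958, 1.042, 0.014]
contact_force: [1.2, 1.4, 15.8]
opening: 0.011
grip_force: 64.5
```

```bash
python3 rel.py .061; python3 drift.py; python3 - <<'E'
from h import *
s=save("side","a3.png",(350,240,395,280),13)
for th in (2.1,2.14,2.2,2.3,2.4):
    y=-.1155-th; u=proj(s,(.5893+.036*np.cos(y),-.079+.036*np.sin(y),.049)); print(th,u.round(1),((u-[350,240]+.5)*13).round())
E
```

```text
t 12.025 pos [ 0.5902 -0.0786  0.0615] rows-units [-0.02  -0.005  0.009]
yaw 0.6774395945372506 axis z [ 0.0103 -0.0017 -0.9999] q [-2.580e-01  1.400e-01  1.819e+00  1.000e-03  1.173e+00  6.350e-01]
F [ 1.2   1.41 15.83] M [ 0.404  0.109 -0.07 ] open 0.01096632021254194 grip 64.49967741966248
mark 0.711 shift px 0.20000000000000018 0.0
ticks 0.574 shift px -0.20000000000000018 0.0
rider 0.848 shift px -0.20000000000000018 0.0
2.1 [369.9 267.7] [266. 367.]
2.14 [369.3 267.7] [258. 366.]
2.2 [368.5 267.5] [247. 364.]
2.3 [367.  267.2] [228. 361.]
2.4 [365.6 266.8] [210. 355.]
```

View pics/a3.png

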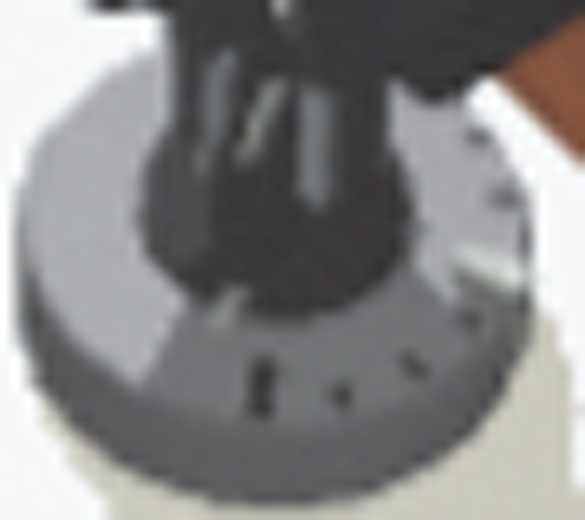

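The pointer at (218,322) is clearly past the top mark at (260,360), at about 2.35 rad. Now I'll turn back 1.46 rad, about 10.5 units.

Call:
play_rows --series '[[0, [0, 0, 0], [0, 0, -0.5]], [0, [0, 0, 0], [0, 0, -0.5]], [0, [0, 0, 0], [0, 0, -0.5]], [0, [0, 0, 0], [0, 0, -0.5]], [0, [0, 0, 0], [0, 0, -0.5]], [0, [0, 0, 0], [0, 0, -0.5]], [0, [0, 0, 0], [0, 0, -0.5]], [0, [0, 0, 0], [0, 0, -0.5]]]'

```text
t: 13.12
tool_pos: [0.5899, -0.0784, 0.0614]
tool_rot: [2.553, 1.819, 0.011]
contact_force: [-0.3, 2.2, 16.8]
opening: 0.0109
grip_force: 64.6
```

Call:
play_rows --series '[[0, [0, 0, 0], [0, 0, -0.5]], [0, [0, 0, 0], [0, 0, -0.5]], [0, [0, 0, 0], [0, 0, -0.5]], [0, [0, 0, 0], [0, 0, -0.5]], [0, [0, 0, 0], [0, 0, -0.5]], [0, [0, 0, 0], [0, 0, -0.5]], [0, [0, 0, 0], [0, 0, -0.5]], [0, [0, 0, 0], [0, 0, -0.5]]]'

```text
t: 14.12
tool_pos: [0.5895, -0.0784, 0.0614]
tool_rot: [1.953, 2.452, 0.007]
contact_force: [-2.4, 2.5, 19.0]
opening: 0.0108
grip_force: 64.8
```

Call:
play_rows --series '[[0, [0, 0, 0], [0, 0, -0.5]], [0, [0, 0, 0], [0, 0, -0.5]], [0, [0, 0, 0], [0, 0, -0.5]], [0, [0, 0, 0], [0, 0, -0.5]], [0, [0, 0, 0], [0, 0, -0.4]], [0, [0, 0, 0], [0, 0, 0]], [0, [0, 0, 0], [0, 0, 0]]]'

```text
t: 15.0
tool_pos: [0.5893, -0.0785, 0.0614]
tool_rot: [1.518, 2.742, 0.003]
contact_force: [-3.2, 1.8, 18.9]
opening: 0.0108
grip_force: 64.8
```

```bash
python3 rel.py .061; python3 drift.py; python3 - <<'E'
from h import *
s=save("side","a4.png",(350,240,395,280),13)
E
```

```text
t 15.0 pos [ 0.5893 -0.0785  0.0614] rows-units [-0.008 -0.005  0.008]
yaw 2.13022649140622 axis z [ 0.0077 -0.0017 -1.    ] q [-0.258  0.14   1.819  0.     1.175 -0.817]
F [-3.21  1.76 18.89] M [0.32  0.643 0.144] open 0.010809648293957145 grip 64.82600212097168
mark 0.787 shift px 0.5999999999999996 0.20000000000000018
ticks 0.643 shift px 0.0 0.0
rider 0.726 shift px -1.7999999999999998 -4.0
```

View pics/a4.png

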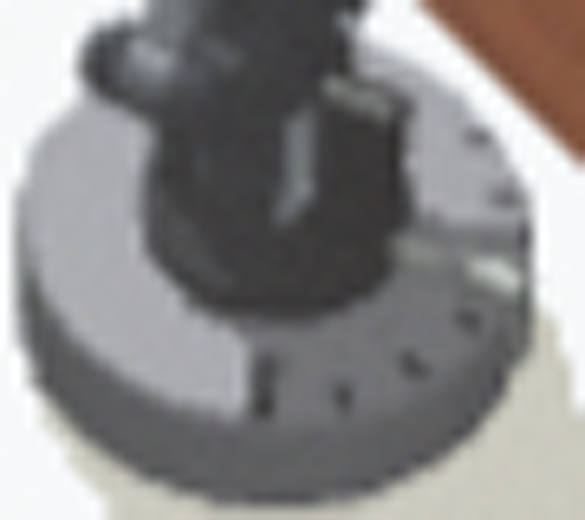

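The pointer at (400–450,250) lines up radially with the rider at (465–515,272). I'll take off the side offset and most of the press, then check before opening.

Call:
play_rows --series '[[0, [-0.015, 0.01, -0.02], [0, 0, 0]], [0, [-0.015, 0.01, -0.02], [0, 0, 0]], [0, [-0.015, 0.01, -0.02], [0, 0, 0]], [0, [-0.01, 0.01, -0.01], [0, 0, 0]], [0, [0, 0, 0], [0, 0, 0]], [0, [0, 0, 0], [0, 0, 0]]]'

```text
t: 15.85
tool_pos: [0.5895, -0.0786, 0.0615]
tool_rot: [1.522, 2.748, 0.002]
contact_force: [-4.2, 2.5, 10.4]
opening: 0.0111
grip_force: 63.7
```

```bash
python3 rel.py .061
```

```text
t 15.85 pos [ 0.5895 -0.0786  0.0615] rows-units [-0.004 -0.006  0.01 ]
yaw 2.1300863682222575 axis z [ 8.e-04  8.e-04 -1.e+00] q [-2.580e-01  1.440e-01  1.814e+00  1.000e-03  1.183e+00 -8.180e-01]
F [-4.23  2.45 10.45] M [0.506 0.777 0.104] open 0.01105110263650464 grip 63.67653965950012
```

Call:
play_rows --series '[[0, [0, 0, -0.015], [0, 0, 0]], [0, [0, 0, -0.015], [0, 0, 0]], [0, [0, 0, 0], [0, 0, 0]], [0, [0, 0, 0], [0, 0, 0]]]' --force 30

```text
t: 16.35
tool_pos: [0.5893, -0.0788, 0.0615]
tool_rot: [1.522, 2.747, 0.002]
contact_force: [-0.7, 4.3, 5.1]
opening: 0.0109
grip_force: 62.8
```

```bash
python3 rel.py .061
```

```text
t 16.35 pos [ 0.5893 -0.0788  0.0615] rows-units [-0.004 -0.003  0.011]
yaw 2.1296986728342446 axis z [ 1.3e-03  7.0e-04 -1.0e+00] q [-2.580e-01  1.440e-01  1.814e+00  1.000e-03  1.182e+00 -8.180e-01]
F [-0.71  4.25  5.12] M [0.542 0.078 0.028] open 0.010851421781926655 grip 62.814481258392334
```

Call:
play_rows --series '[[0.6, [0, 0, 0], [0, 0, 0]], [0.6, [0, 0, 0], [0, 0, 0]], [0.6, [0, 0, 0], [0, 0, 0]], [0.6, [0, 0, -0.3], [0, 0, 0]], [0.6, [0, 0, -0.6], [0, 0, 0]], [0.6, [0, 0, -0.8], [0, 0, 0]], [0.6, [0, 0, -0.8], [0, 0, 0]], [0.6, [0, 0, -0.8], [0, 0, 0]]]'

```text
t: 17.35
tool_pos: [0.5888, -0.0792, 0.2285]
tool_rot: [1.522, 2.747, 0.0]
contact_force: [0.7, -0.3, -0.5]
opening: 0.0513
grip_force: 0.0
```

```bash
python3 rel.py .061; python3 drift.py
```

```text
t 17.35 pos [ 0.5888 -0.0792  0.2285] rows-units [2.000e-03 8.000e-03 3.349e+00]
yaw 2.129701821797003 axis z [ 1.4e-03 -5.0e-04 -1.0e+00] q [-0.259 -0.019  1.691 -0.     1.469 -0.818]
F [ 0.68 -0.3  -0.51] M [-0.026  0.027 -0.022] open 0.05127266806137519 grip 0.0
mark 0.896 shift px 0.40000000000000036 0.20000000000000018
ticks 0.78 shift px 0.20000000000000018 0.20000000000000018
rider 0.892 shift px -0.3999999999999999 0.0
```

Call:
play_rows --series '[[0.6, [0.64, 0.4, 0], [0, 0, 0]], [0.6, [0.64, 0.4, 0], [0, 0, 0]], [0.6, [0.64, 0.4, 0], [0, 0, 0]], [0.6, [0.64, 0.4, 0], [0, 0, 0]], [0.6, [0.64, 0.4, 0], [0, 0, 0]], [0.6, [0.64, 0.4, 0], [0, 0, 0]], [0.6, [0.64, 0.4, 0], [0, 0, 0]], [0.6, [0, 0, 0], [0, 0, 0]]]'

```text
t: 18.4
tool_pos: [0.5884, 0.1871, 0.2265]
tool_rot: [1.518, 2.75, 0.001]
contact_force: [-0.7, -1.0, -0.0]
opening: 0.0511
grip_force: 0.0
```

```bash
python3 - <<'E'
from h import *
save("top","f.png",(332,186,392,236),10)
E
```

```text
(no output)
```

View pics/f.png

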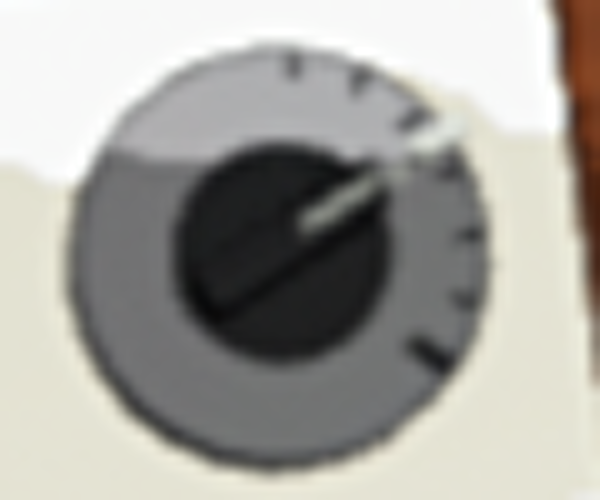

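Here the pointer nose is at about (400,170) and the rider runs from its inner end near (415,152) to (455,130), so they are nearly in line. The case is in its original place. I'll quantify the offset.

```bash
python3 - <<'E'
from h import *
d=imaging.get_image("top")
for th in (.8,.85,.9,.95,1.0):
    y=-.1155-th; r=[]
    for rad,z in ((.004,.089),(.024,.089),(.030,.049),(.036,.049),(.036,.053),(.051,.053)):
        u=proj(d,(.5893+rad*np.cos(y),-.079+rad*np.sin(y),z)); r.append(((u-[332,186]+.45)*10).round().tolist())
    print(th,r)
c=cv2.imread("pics/f.png"); h=cv2.cvtColor(c,cv2.COLOR_BGR2HSV)
# bright ridge pixels: intensity profile centroids along circles about projected axis
for rad,z in ((.012,.089),(.018,.089),(.022,.089),(.031,.049),(.034,.049),(.038,.053),(.042,.053),(.046,.053)):
    th=np.linspace(.5,1.3,161); v=[]
    for t in th:
        y=-.1155-t; u=(proj(d,(.5893+rad*np.cos(y),-.079+rad*np.sin(y),z))-[332,186]+.45)*10
        v.append(float(h[int(u[1]),int(u[0]),2]))
    v=np.array(v); w=np.clip(v-np.percentile(v,70),0,None); k=v.argmax(); m=abs(th-th[k])<.15
    print(rad,z,"peak",v.max(),th[k].round(3),"cent",(w[m]@th[m]/w[m].sum()).round(3))
E
```

```text
0.8 [[304.0, 221.0], [372.0, 165.0], [379.0, 169.0], [399.0, 153.0], [401.0, 151.0], [451.0, 110.0]]
0.85 [[304.0, 222.0], [375.0, 170.0], [383.0, 174.0], [404.0, 159.0], [405.0, 157.0], [457.0, 119.0]]
0.9 [[305.0, 222.0], [379.0, 174.0], [387.0, 179.0], [408.0, 165.0], [410.0, 163.0], [464.0, 128.0]]
0.95 [[305.0, 223.0], [381.0, 178.0], [390.0, 185.0], [413.0, 172.0], [414.0, 170.0], [469.0, 137.0]]
1.0 [[306.0, 224.0], [384.0, 183.0], [394.0, 191.0], [416.0, 179.0], [418.0, 177.0], [475.0, 147.0]]
0.012 0.089 peak 126.0 0.925 cent 0.959
0.018 0.089 peak 132.0 0.94 cent 0.949
0.022 0.089 peak 169.0 0.52 cent 0.559
0.031 0.049 peak 181.0 0.505 cent 0.566
0.034 0.049 peak 179.0 0.615 cent 0.591
0.038 0.053 peak 186.0 0.8 cent 0.798
0.042 0.053 peak 225.0 0.85 cent 0.849
0.046 0.053 peak 222.0 0.86 cent 0.86
```

```bash
python3 - <<'E'
from h import *
out=[]
for n,(x0,y0) in (("top",(360,192)),("side",(372,246))):
    ims=[imaging.get_image(n) for _ in range(4)]; d=ims[0]; a=np.mean([i["color"] for i in ims],0)
    c=a[y0:y0+24,x0:x0+24]; c=np.clip(c,0,255).astype(np.uint8)
    out.append(cv2.resize(c,(396,396),interpolation=cv2.INTER_LANCZOS4))
    for th in (.75,.85,.95,1.05):
        y=-.1155-th; print(n,th,*[((proj(d,(.5893+r*np.cos(y),-.079+r*np.sin(y),z))-[x0,y0]+.5)*16.5).round().tolist() for r,z in ((.024,.089),(.028,.049),(.036,.049),(.036,.053),(.051,.053))])
cv2.imwrite("pics/g.png",np.hstack(out))
E
```

```text
top 0.75 [147.0, 168.0] [147.0, 182.0] [189.0, 145.0] [191.0, 141.0] [270.0, 70.0]
top 0.85 [158.0, 182.0] [160.0, 198.0] [205.0, 164.0] [208.0, 161.0] [293.0, 98.0]
top 0.95 [168.0, 196.0] [171.0, 214.0] [219.0, 185.0] [222.0, 182.0] [313.0, 128.0]
top 1.05 [176.0, 212.0] [180.0, 232.0] [231.0, 208.0] [234.0, 205.0] [330.0, 160.0]
side 0.75 [158.0, 51.0] [171.0, 223.0] [222.0, 237.0] [223.0, 220.0] [320.0, 246.0]
side 0.85 [153.0, 63.0] [165.0, 237.0] [214.0, 254.0] [216.0, 238.0] [309.0, 272.0]
side 0.95 [146.0, 75.0] [157.0, 250.0] [204.0, 271.0] [206.0, 255.0] [295.0, 296.0]
side 1.05 [138.0, 86.0] [147.0, 262.0] [192.0, 288.0] [193.0, 271.0] [278.0, 319.0]
```

View pics/g.png

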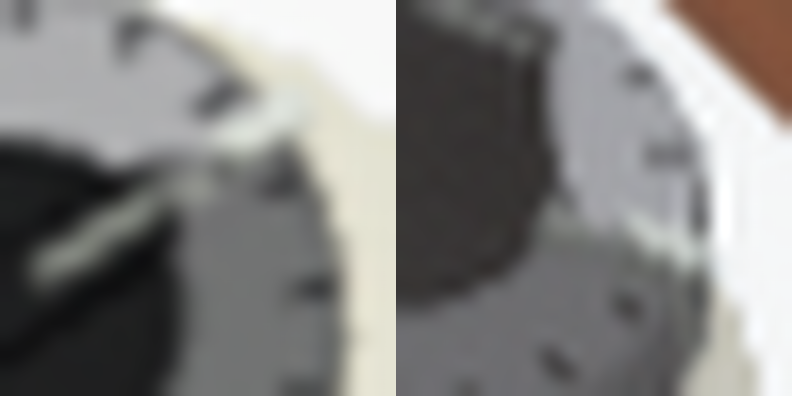

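The arm's shadow crosses the pointer and muddies the reading. I'll move the arm further off and measure the bright ridges numerically.

Call:
play_rows --series '[[0.6, [0.7, 0, 0], [0, 0, 0]], [0.6, [0.7, 0, 0], [0, 0, 0]], [0.6, [0.7, 0, 0], [0, 0, 0]], [0.6, [0.7, 0, 0], [0, 0, 0]], [0.6, [0.7, 0, 0], [0, 0, 0]], [0.6, [0.7, 0, 0], [0, 0, 0]], [0.6, [0.7, 0, 0], [0, 0, 0]], [0.6, [0, 0, 0], [0, 0, 0]]]'

```text
t: 19.9
tool_pos: [0.4577, 0.3941, 0.2258]
tool_rot: [-1.518, -2.75, -0.0]
contact_force: [0.7, -0.1, 0.6]
opening: 0.0514
grip_force: 0.0
```

```bash
cat > prof.py <<'E'
from h import *
from scipy.ndimage import map_coordinates as mc
from scipy.signal import find_peaks
C=np.array([.5893,-.079])
def prof(d,im,lab):
    for rad,z in ((.010,.089),(.014,.089),(.018,.089),(.022,.089),(.029,.049),(.031,.049),(.033,.049),(.035,.049),(.038,.053),(.041,.053),(.044,.053),(.047,.053)):
        th=np.arange(-.2,1.5,.01); y=-.1155-th
        U=np.array([proj(d,(C[0]+rad*np.cos(t),C[1]+rad*np.sin(t),z)) for t in y])
        v=mc(im,[U[:,1],U[:,0]],order=1)
        pk,pr=find_peaks(v,prominence=12)
        r=[]
        for k,p in zip(pk,pr["prominences"]):
            lo=v[k]-p*.5; i=k; j=k
            while i>0 and v[i]>lo:i-=1
            while j<len(v)-1 and v[j]>lo:j+=1
            r.append((round((th[i]+th[j])/2,3),round(th[j]-th[i],2),int(v[k]),int(p)))
        print(lab,rad,r)
if __name__=="__main__":
  for n,f in (("top","t0.png"),("side","s0.png")):
    ims=[imaging.get_image(n) for _ in range(4)]; d=ims[0]
    a=np.mean([i["color"].min(2).astype(float) for i in ims],0)
    cv2.imwrite("pics/now_%s.png"%n,np.mean([i["color"] for i in ims],0).astype(np.uint8))
    prof(d,cv2.imread("pics/"+f).min(2).astype(float),n+" old"); prof(d,a,n+" new")
E
python3 prof.py
```

```text
top old 0.01 [(np.float64(0.22), np.float64(0.5), 173, 114)]
top old 0.014 [(np.float64(0.255), np.float64(0.43), 162, 131)]
top old 0.018 [(np.float64(0.255), np.float64(0.31), 177, 142)]
top old 0.022 [(np.float64(0.235), np.float64(0.23), 144, 55), (np.float64(0.62), np.float64(0.22), 127, 35)]
top old 0.029 [(np.float64(0.225), np.float64(0.15), 149, 23), (np.float64(0.6), np.float64(0.18), 157, 48)]
top old 0.031 [(np.float64(0.215), np.float64(0.13), 191, 30), (np.float64(0.58), np.float64(0.22), 169, 57)]
top old 0.033 [(np.float64(0.215), np.float64(0.13), 200, 28), (np.float64(0.57), np.float64(0.24), 173, 44)]
top old 0.035 [(np.float64(0.22), np.float64(0.1), 189, 17), (np.float64(0.58), np.float64(0.28), 173, 28)]
top old 0.038 [(np.float64(0.51), np.float64(0.22), 172, 12)]
top old 0.041 [(np.float64(0.175), np.float64(0.27), 173, 50), (np.float64(0.525), np.float64(0.25), 173, 46), (np.float64(0.855), np.float64(0.19), 208, 100), (np.float64(1.31), np.float64(0.14), 164, 31)]
top old 0.044 [(np.float64(0.16), np.float64(0.26), 163, 50), (np.float64(0.53), np.float64(0.2
[... 2561 characters left out ...]
[]
side new 0.029 [(np.float64(0.39), np.float64(0.8), 158, 51)]
side new 0.031 [(np.float64(0.355), np.float64(0.89), 176, 67)]
side new 0.033 [(np.float64(0.32), np.float64(0.92), 171, 35)]
side new 0.035 [(np.float64(0.655), np.float64(0.15), 176, 21)]
side new 0.038 [(np.float64(0.745), np.float64(0.19), 185, 39)]
side new 0.041 [(np.float64(0.215), np.float64(0.27), 159, 40), (np.float64(0.685), np.float64(0.35), 187, 70)]
side new 0.044 [(np.float64(0.17), np.float64(0.22), 171, 15), (np.float64(0.69), np.float64(0.34), 190, 71), (np.float64(1.265), np.float64(0.27), 109, 20)]
side new 0.047 [(np.float64(0.785), np.float64(0.15), 192, 67), (np.float64(1.18), np.float64(0.16), 115, 14)]
```

Without the shadow, the top view puts the nose at 0.88 rad and the rider at 0.86, about 1 mm apart. The tool yaw gives 0.90 rad, which agrees, and the case has not moved. Handing in.

```bash
python3 -c "
from station import ctrl
print(ctrl.finish_job())"
```

```text
the job is handed in; nothing more can be done
None
```

The job is handed in, but no verdict came back: I turned the knob to about 2.35 rad, past the top mark, then back to about 0.88 rad, which is about 1 mm from the rider by the top view (the side view is less clear but within 4 mm). The knob is let go, the case did not visibly move, the bearing-down readings I took stayed under 20 N, and I did not re-measure the bystanders.

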